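# Screw the pipe elbow on until its outlet points at the pipe clip

## Robot

A 7-joint arm with a two-finger parallel gripper is mounted at the origin on a cart in front of the work surface, level with it; the furniture and walls round the work are solid. World frame = base frame: x ahead of the robot, y to its left, z up, the work surface at z = 0. Lengths are in mm, angles in rad, forces in N, time in s.
With the tool pointing down it reaches from about 400 to 850 mm from the base axis. Payload 10.4 kg.
Tool frame: the origin (TCP) lies at the very end of the fingers, on their centre line; the grasp point (between the pads) lies 19 mm behind it; z points along the fingers, y is the line along which they close (so a half turn about z gives the same grasp; the last joint's range is limited). The gripper opens to 87 mm and grips with 3 to 60 N. Pads are 19 mm wide; open, the fingers measure 117 mm over their backs; the gripper's body (75 mm by 190 mm) begins 51 mm behind the grasp point.
Start: joints at [1.174, 0.332, -0.065, 1.46, 0.022, 1.35, -0.088], TCP at [228.245, -581.856, 222.576] pointing down, gripper open.
Joint ranges: [-2.6, 2.6], [-0.5, 2.12], [-1.47, 1.34], [0.16, 2.42], [-1.27, 4.41], [0.06, 2.06], [-2.6, 2.6]. Speed limits (rad/s): [2.22, 2.22, 2.79, 2.79, 3.14, 3.14, 3.14].

## Interface

Orientations are given as a unit quaternion [w, x, y, z].
In Python, from cell import ctrl gives the robot as it stands.
- The arm moves only by the tool move_arm, never from a script. Its argument "targets" is a list of rows, each an object with "travel": the shift along the tool's x, y, z in mm, a list of three; "turn": the turn about the tool's z in rad; "jaw": the opening, from 0 (shut) to 1 (fully open). A call has 1 to 20 rows; each row is the pose to reach, as a shift and turn from the pose commanded when the call began, along the tool's axes at that moment; what a row does not reach only later rows make up. A row lasts 1/8 s, in which the tool goes at most 62.5 mm and 10.7 degrees, less where a joint would pass 70% of its speed; a pose out of reach is approached as far as the arm can. A call with a gripper value outside its range is refused whole. The fingers move at their own pace and stop on an object; "newtons" is the grip in N (left out, the last holds). Time passes only in rows, so rows that repeat a pose let the fingers close. It gives the time, the measured TCP pose, the force, the opening and the grip force at its end, in the units of the state.
- ctrl.observe(): the state, without advancing time (a new reading comes with each control period).
- ctrl.grab_frame(name): name is "scene" or "top" or "wrist"; returns (picture, depth): 400x640x3 uint8, blue, green, red; 400x640 float32, mm along the optical axis (not along the pixel's ray), 0 where there is no reading.
- ctrl.get_calibration(name): a dict with "fx", "fy", "cx", "cy" (pixels), "R" (3x3) and "t" (3): a world point X has camera coordinates R X + t. Camera axes: x right, y down, z forward; pixel columns grow to the right and rows downward; lengths in mm; the calibration is good to about 2 mm. The wrist camera is an equidistant fisheye: a pixel r from the principal point sees the ray r / f radians off the axis. A picture is of the moment at which its call begins: read the wrist's pose just before it. get_calibration takes no time and is no camera call; for the wrist camera it gives the pose at the moment of the call.
- ctrl.job_done(): hands the job in; it is judged then, once.
The state is a dict: "time": time; "joints": joint angles; "qvel": joint speeds; "joint_torque": joint torques, N m; "tcp_pos": TCP position; "tool_rot": TCP orientation; "wrist_force": force on the tool from outside, world axes, zero at the start; "moment": the same for the moment, N m; "width": finger opening in mm; "grasp_force": force on a finger pad.
Only numpy, scipy, OpenCV 4.12 (cv2) and the standard library are available. Lean on these libraries where they do the work, as an engineer would, in place of code of your own. Each camera call takes 0.05 s, during which the arm holds its last target. There are 200 camera calls.

## Task

The pipe elbow has been started by hand on its threaded stub. Screw it further on, clockwise seen from above, and stop when its outlet points straight at the pipe clip that stands beside it, without running well past the clip on the way; then let go. Leave the tee on the other stub as it is.

Things in the scene. Friction and masses are not known exactly. Their poses are not given: they have to be found in the camera images.
- elbow_outlet (a point): Centre of the mouth of the dark iron pipe elbow (the fitting with ONE outlet). Its x axis points level out of the mouth, z up; the upright thread axis lies 62 mm behind along -x. Round that axis is a block to grip from above: 42 mm along x, two upright flats 34 mm apart across y, from 18 mm below to 18 mm above this point (63 to 99 mm above the bench). Below it: a 38 mm collar, 90 mm flange.
- elbow (a joint): Angle of the elbow on its upright stub, rad, growing clockwise seen from above (6 mm down a turn); 0 to 0.35 at the start, thread ends at 2.2. Held by 0.15 N m of friction, it stays where it is left. At the start it is 0.5 to 1.2 rad short of the clip. Outlet leg 28 mm thick, end bead 35 mm. The stub's flange is fixed to the bench.
- clip_mouth (a point): Centre of the open-topped U cradle (40 mm wide) of the steel pipe clip, a fixed post on a 36 x 50 mm foot, 130 mm from the elbow's thread axis, 81 mm above the bench, nothing of it above 90 mm. Its x axis points level straight away from that thread axis, z up: the elbow points at the clip when both x axes agree.
- tee_outlet (a point): Centre of the mouth of one of the TWO opposite outlets of the dark iron tee, on a like stub on the other side of the bench; x axis out of the mouth. Its thread axis lies 62 mm behind along -x. Same block and heights as the elbow; it turns as easily. A bystander, to be left alone.

How it is judged (in metres and radians):
At the end, for the whole second after the job is handed in: The elbow's outlet points at the clip within 12 degrees (0.21 rad), its mouth within 80 mm of the clip's centre, the tee's outlet within 10 mm of where it was (angle between the x axis of elbow_outlet and the x axis of clip_mouth, either way round below 0.21 rad and horizontal distance between elbow_outlet and clip_mouth below 0.08 m and distance of tee_outlet from where it was at the start of the episode below 0.01 m); the robot touches nothing.
It fails at once if the elbow was screwed more than 20 degrees past the clip (its mouth more than 21 mm to the clockwise side of the clip's line) (y of elbow_outlet in the frame of clip_mouth below -0.0212 m).
It fails at once if the tee was turned (its outlet more than 10 mm from its start) (distance of tee_outlet from where it was at the start of the episode above 0.01 m).
It also fails if it takes over 29 s, if anything falls off the work surface, if the arm or the gripper's body presses on something with over 40 N, if the wrist force passes 120 N, or if a joint passes its speed limit or range.

## Working session

There is one attempt and no reset: what is moved stays moved. The work goes in short steps, Python scripts to look and compute and a tool call to move; the robot and the scene stay as the last step left them, time stands still between calls to the robot, and variables do not carry over. Pictures are saved under pics/ and viewed, at most 10 in all, crops included, and the job is handed in when it is done.

Besides the shell and the picture viewer there is one more tool, called after ">>>" as name(argument=value, ...) on one line, values as JSON. move_arm: Moves the arm, as the interface text tells. Its arguments: {"type":"object","properties":{"targets":{"type":"array"},"newtons":{"type":"number"}},"required":["targets"]}

```bash
mkdir -p pics; python3 - <<'E'
from cell import ctrl
import cv2,numpy as np
s=ctrl.observe();print(s['time'],s['tcp_pos'],s['tool_rot'],s['width'])
for n in('top','scene'):
    p,d=ctrl.grab_frame(n);cv2.imwrite(f'pics/{n}.png',p);np.save(n,d);c=ctrl.get_calibration(n);print(n,c)
    np.savez(n+'_c',**c)
E
```

```text
0.0 [ 228.07187673 -581.49545268  221.77508336] [-6.64098142e-04  9.82582371e-01  1.85826308e-01 -1.63883206e-04] 87.21307196512532
top {'fx': 483.127299838473, 'fy': 483.127299838473, 'cx': 330.3076233970946, 'cy': 207.3931210405901, 'R': array([[ 5.45913996e-04, -9.99997648e-01,  2.09920846e-03],
       [-9.98740378e-01, -6.50549446e-04, -5.01720368e-02],
       [ 5.01732844e-02, -2.06917463e-03, -9.98738384e-01]]), 't': array([ -34.80328774,  586.94111027, 1137.88605789])}
scene {'fx': 394.98147560896206, 'fy': 394.98147560896206, 'cx': 317.6607857389713, 'cy': 200.00011513666684, 'R': array([[-0.69646275, -0.71756057, -0.0068164 ],
       [-0.5161816 ,  0.50755825, -0.6898849 ],
       [ 0.49849392, -0.47696064, -0.72388698]]), 't': array([408.85492845, 382.9409495 , 787.27470057])}
```

View pics/top.png

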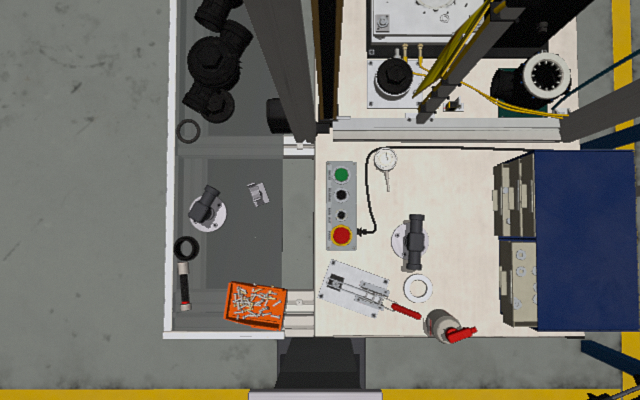

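View pics/scene.png

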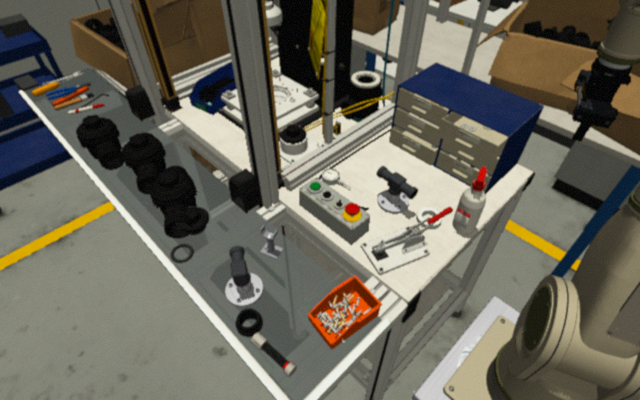

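The top view shows the elbow (block about (205,208), outlet up-right to about (212,192)) with the clip at (258,194). The tee is at (413,240) and the posts stand behind. I'll zoom in and take the heights from depth.

```bash
cat > h.py <<'E'
import numpy as np
def ray(c,u,v,z):
    C=-c['R'].T@c['t'];d=c['R'].T@np.array([(u-c['cx'])/c['fx'],(v-c['cy'])/c['fy'],1]);return C+d*(z-C[2])/d[2]
def cloud(c,d):
    v,u=np.mgrid[:400,:640];P=np.stack([(u-c['cx'])/c['fx']*d,(v-c['cy'])/c['fy']*d,d],-1)-c['t'];return P@c['R']
E
python3 - <<'E'
import cv2,numpy as np;from h import *
c=np.load('top_c.npz');d=np.load('top.npy');X=cloud(c,d)
p=cv2.imread('pics/top.png')
cv2.imwrite('pics/z.png',cv2.resize(p[165:245,170:290],(780,520),interpolation=cv2.INTER_CUBIC))
Z=np.where(d>0,X[...,2],0)
print(np.round(Z[180:236:3,184:280:4]).astype(int))
for u,v in((208,208),(258,194),(300,145),(413,240)):print(ray(c,u,v,81).round())
# tall obstacles
g=(Z>150);b={}
for x,y,z in X[g]:
    if x<1000 and -700<y<600:
        k=(int(x//100),int(y//100));b[k]=max(b.get(k,0),int(z))
print(sorted(b.items()))
E
```

```text
[[ -4  -3  -3  -2  -3  -3   1  -5   2  -1  -1  -3  -1  -2  -2  -2  -1  -3
   -5  -3  -2  -3   0   0]
 [  0  -5  -1  -1   0  -4   3  -3  -1  -1   1  -1  -6  -7  -3  -1  -1  83
   -1   0  -1   0   4  -2]
 [ -6   0  -2  -5   4   0  94   2   1  -4  -4  -5  -5   0   2   0  78  71
   69   4  -1  -2  -5  -2]
 [ -6  -1  -3  -1  -6   2  95  97  72  -5  -1  -5   2  -1  -5  -5   0  67
   62   3   3  -2  -2  -2]
 [ -1  -4  -6  -4   1  87  93   0  90  74  -2  -3  -5  -2   4  -5   2  61
   61  32   4  -1   4  -3]
 [ -5  -1  -3  -2  -2  89  92  92  89   0  -2  -1  -2  -3  -1   0   0  63
   66  67   2  -2  -5  -7]
 [  0  -4  -1  -1  10   0  95  90  10  -4  -8  -4   0  -3  -6  -3   1  -2
   68  82   1   1  -3  -6]
 [ -3  -5  -4  95  88  92  88   0   8   9   0   1  -2  -4  -3   1   1  -4
    4   4   1   1  -4  -2]
 [ -4  -1  13  94  96  92  89   8   9  11   5  -3  -1   0  -1  -3  -1   1
    3   2  -5   0   0  -3]
 [ -3  -1  90 100  98  97  94  12   9  14  10  -2  -1  -5   0  -4   0  -1
   -5  -1  -2  -1  -3  -1]
 [ -2  -4  93  95  99  98  88  23   6  13   7  -5  -4   1  -3   0  -1  -4
   -3   1  -1  -
[... 654 characters left out ...]
   0  -2  -4  -1  -4  -3  -2  -1  -5
   -1   0  -3  -2   0   3]
 [ -3  -3  -1  -2   5  -3   1   1  -3  -6  -4  -3  -1   0  -1  -5   2   3
    3   2   0  -5  -3  -1]]
[582. 241.  81.]
[614. 128.  81.]
[725.  34.  81.]
[ 511. -220.   81.]
[((2, -7), 239), ((2, -6), 332), ((2, -5), 307), ((3, -7), 217), ((3, -6), 218), ((3, -5), 218), ((3, -4), 209), ((3, -3), 189), ((4, -7), 217), ((4, -6), 217), ((4, -5), 217), ((4, -4), 208), ((5, -7), 217), ((5, -6), 218), ((5, -5), 217), ((5, -4), 205), ((6, -7), 217), ((6, -6), 218), ((6, -5), 218), ((7, -7), 290), ((7, -6), 344), ((7, -3), 669), ((7, -2), 529), ((7, -1), 690), ((7, 0), 722), ((8, -6), 361), ((8, -3), 608), ((9, -6), 254), ((9, -5), 255)]
```

View pics/z.png

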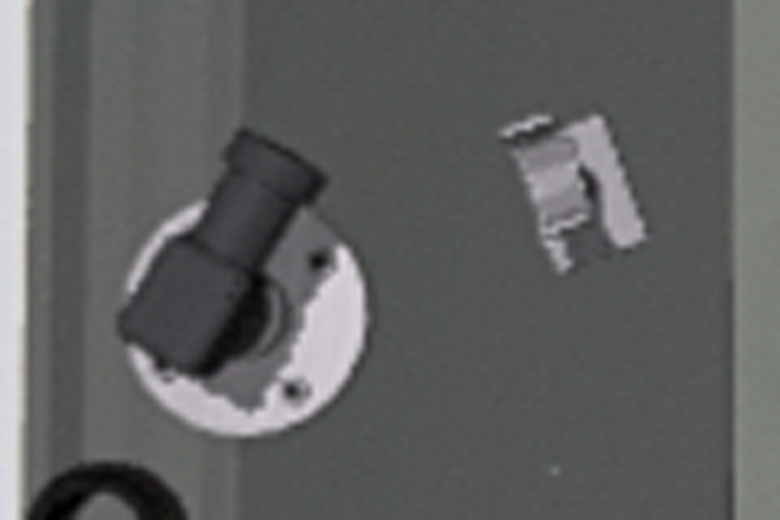

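The zoom shows the flange centred near (245,315), the block near (190,305), the mouth near (275,160) and the clip cradle near (555,185). Next I'll fit these in the cloud.

```bash
python3 - <<'E'
import cv2,numpy as np;from h import *
c=np.load('top_c.npz');d=np.load('top.npy');X=cloud(c,d)
p=cv2.imread('pics/top.png')
# flange: bright disc, min enclosing circle at z~9
roi=np.zeros((400,640),np.uint8);roi[190:240,180:232]=1
m=((p.min(2)>150)&(roi>0)).astype(np.uint8)
(u,v),r=cv2.minEnclosingCircle(np.argwhere(m)[:,::-1].astype(np.float32))
A=ray(c,u,v,9);print('flange',(u,v,r),A, r/c['fx']*1100)
g=X[175:235,180:232].reshape(-1,3);g=g[(g[:,2]>84)&(g[:,2]<106)]
rect=cv2.minAreaRect(g[:,:2].astype(np.float32));print('rect elbow',rect)
mu=g[:,:2].mean(0);w,V=np.linalg.eigh(np.cov(g[:,:2].T));e=V[:,1]*np.sign(V[0,1]);s=(g[:,:2]-mu)@e
print('yaw',np.degrees(np.arctan2(e[1],e[0])),'end',mu+e*np.percentile(s,1),mu+e*np.percentile(s,99))
ax=mu+e*(np.percentile(s,1)+21);print('axis from block',ax)
h=X[170:215,240:280].reshape(-1,3);h=h[(h[:,2]>50)&(h[:,2]<100)]
rc=cv2.minAreaRect(h[:,:2].astype(np.float32));print('clip',rc,h.mean(0))
for a in(A[:2],ax):
    k=np.array(rc[0])-a;print(np.hypot(*k),np.degrees(np.arctan2(k[1],k[0])))
E
```

```text
flange (207.23878479003906, 212.92922973632812, 18.542245864868164) [573.78333814 260.29397716   9.        ] 42.21759039113348
rect elbow ((591.506591796875, 249.35305786132812), (34.87093734741211, 82.83406066894531), 59.60530090332031)
yaw -30.01598013004424 end [556.09165449 268.21919741] [626.04365234 227.80637506]
axis from block [574.27525875 257.71412548]
clip ((619.0523681640625, 138.03611755371094), (40.07215881347656, 18.023563385009766), 21.044490814208984) [620.41714997 138.46106526  69.49401018]
130.36974078852847 -69.68166805814545
127.78033929350038 -69.48683906511913
```

>>> move_arm(targets=[{"travel": [0, 0, -60], "turn": 0, "jaw": 1}, {"travel": [0, 0, -110], "turn": 0, "jaw": 1}, {"travel": [42, -44, -110], "turn": -0.15, "jaw": 1}, {"travel": [84, -88, -110], "turn": -0.3, "jaw": 1}, {"travel": [126, -131, -110], "turn": -0.45, "jaw": 1}, {"travel": [168, -175, -110], "turn": -0.6, "jaw": 1}, {"travel": [210, -219, -110], "turn": -0.75, "jaw": 1}, {"travel": [252, -263, -110], "turn": -0.9, "jaw": 1}, {"travel": [294, -306, -110], "turn": -1.05, "jaw": 1}, {"travel": [336, -350, -110], "turn": -1.2, "jaw": 1}, {"travel": [378, -394, -110], "turn": -1.35, "jaw": 1}, {"travel": [420, -438, -110], "turn": -1.5, "jaw": 1}, {"travel": [462, -482, -110], "turn": -1.65, "jaw": 1}, {"travel": [504, -526, -110], "turn": -1.8, "jaw": 1}, {"travel": [546, -570, -110], "turn": -1.95, "jaw": 1}, {"travel": [588, -614, -80], "turn": -2.1, "jaw": 1}, {"travel": [629, -657, -50], "turn": -2.24, "jaw": 1}, {"travel": [629, -657, 0], "turn": -2.24, "jaw": 1}, {"travel": [629, -657, 30], "turn": -2.24, "jaw": 1}, {"travel": [629, -657, 30], "turn": -2.24, "jaw": 1}])

```text
time: 2.6
tcp_pos: [572.8, 258.6, 190.0]
tool_rot: [-0.002, 0.261, 0.965, -0.002]
wrist_force: [-0.1, 0.1, -0.1]
width: 87.0
grasp_force: 0.0
```

```bash
python3 - <<'E'
from cell import ctrl
import cv2,numpy as np
c=ctrl.get_calibration('wrist');p,d=ctrl.grab_frame('wrist')
def pr(X):
    q=c['R']@np.array(X)+c['t'];r=np.hypot(q[0],q[1]);th=np.arctan2(r,q[2]);k=th/max(r,1e-9)
    return int(c['cx']+c['fx']*k*q[0]),int(c['cy']+c['fy']*k*q[1])
# expected features: block corners at z=99, mouth, clip
e=np.radians(-30);ex=np.array([np.cos(e),np.sin(e)]);ey=np.array([-ex[1],ex[0]]);a=np.array([574,259])
for x,y in((21,17),(21,-17),(-21,-17),(-21,17)):cv2.circle(p,pr([*(a+x*ex+y*ey),99]),3,(0,0,255),-1)
cv2.circle(p,pr([*(a+62*ex),95]),3,(0,255,0),-1);cv2.circle(p,pr([619.5,138,81]),3,(0,255,255),-1)
cv2.imwrite('pics/w.png',p);print(ctrl.observe()['joints'])
E
```

```text
[ 0.14518059  0.50381158 -0.88490868  1.45236334  0.39070884  1.37063907
  0.28654737]
```

View pics/w.png

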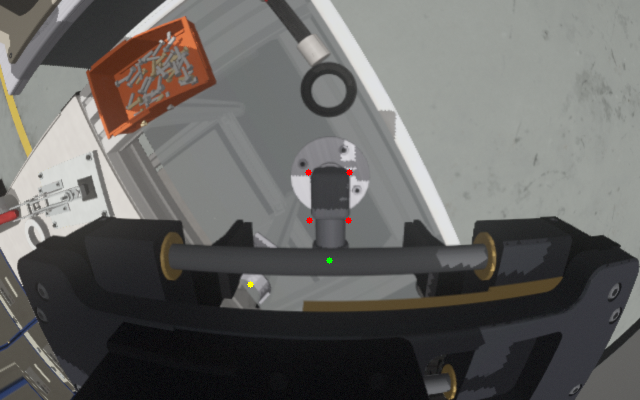

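The wrist view shows the block at x 311–349, y 167–210. It lines up sideways with the prediction but sits about 5 mm further along tool +x. I'll correct for that, descend and grip.

>>> move_arm(targets=[{"travel": [4, 0, 40], "turn": 0, "jaw": 1}, {"travel": [4, 0, 75], "turn": 0, "jaw": 1}, {"travel": [4, 0, 100], "turn": 0, "jaw": 1}, {"travel": [4, 0, 115], "turn": 0, "jaw": 1}, {"travel": [4, 0, 124], "turn": 0, "jaw": 1}, {"travel": [4, 0, 124], "turn": 0, "jaw": 1}, {"travel": [4, 0, 124], "turn": 0, "jaw": 0.5}, {"travel": [4, 0, 124], "turn": 0, "jaw": 0.3}, {"travel": [4, 0, 124], "turn": 0, "jaw": 0.3}, {"travel": [4, 0, 124], "turn": 0, "jaw": 0.3}, {"travel": [4, 0, 124], "turn": 0, "jaw": 0.3}, {"travel": [4, 0, 124], "turn": 0, "jaw": 0.3}], newtons=25)

```text
time: 4.15
tcp_pos: [570.4, 261.4, 68.5]
tool_rot: [0.0, 0.261, 0.965, -0.0]
wrist_force: [-0.2, 0.2, 0.3]
width: 34.6
grasp_force: 0.0
```

>>> move_arm(targets=[{"travel": [0, 0, 0], "turn": 0, "jaw": 0}, {"travel": [0, 0, 0], "turn": 0, "jaw": 0}, {"travel": [0, 0, 0], "turn": 0, "jaw": 0}, {"travel": [0, 0, 0], "turn": 0.06, "jaw": 0}, {"travel": [0, 0, 0], "turn": 0.13, "jaw": 0}, {"travel": [0, 0, 0], "turn": 0.2, "jaw": 0}, {"travel": [0, 0, 0], "turn": 0.2, "jaw": 0}])

```text
time: 5.03
tcp_pos: [571.0, 262.2, 68.4]
tool_rot: [0.0, 0.356, 0.934, 0.001]
wrist_force: [4.3, 3.8, -4.9]
width: 33.9
grasp_force: 25.0
```

>>> move_arm(targets=[{"travel": [0, 0, 0], "turn": 0.07, "jaw": 0}, {"travel": [0, 0, 0], "turn": 0.14, "jaw": 0}, {"travel": [0, 0, 0.5], "turn": 0.21, "jaw": 0}, {"travel": [0, 0, 0.5], "turn": 0.28, "jaw": 0}, {"travel": [0, 0, 0.5], "turn": 0.35, "jaw": 0}, {"travel": [0, 0, 0.5], "turn": 0.42, "jaw": 0}, {"travel": [0, 0, 0.5], "turn": 0.48, "jaw": 0}, {"travel": [0, 0, 0.5], "turn": 0.48, "jaw": 0}, {"travel": [0, 0, 0.5], "turn": 0.48, "jaw": 0}])

```text
time: 6.15
tcp_pos: [572.8, 263.4, 68.0]
tool_rot: [0.001, 0.568, 0.823, 0.003]
wrist_force: [15.2, 11.3, -14.3]
width: 33.9
grasp_force: 25.0
```

>>> move_arm(targets=[{"travel": [0, 0, 0], "turn": 0, "jaw": 0.6}, {"travel": [0, 0, 0], "turn": 0, "jaw": 1}, {"travel": [0, 0, 0], "turn": 0, "jaw": 1}, {"travel": [0, 0, 0], "turn": 0, "jaw": 1}, {"travel": [0, 0, 0], "turn": 0, "jaw": 1}, {"travel": [0, 0, 0], "turn": 0, "jaw": 1}, {"travel": [0, 0, -20], "turn": 0, "jaw": 1}, {"travel": [0, 0, -60], "turn": 0, "jaw": 1}, {"travel": [0, 0, -110], "turn": 0, "jaw": 1}, {"travel": [50, 0, -160], "turn": 0, "jaw": 1}, {"travel": [100, 0, -200], "turn": 0, "jaw": 1}, {"travel": [100, 0, -200], "turn": 0, "jaw": 1}, {"travel": [100, 0, -200], "turn": 0, "jaw": 1}])

```text
time: 7.78
tcp_pos: [534.8, 355.3, 268.9]
tool_rot: [0.0, 0.567, 0.823, 0.0]
wrist_force: [-0.1, -0.4, -0.4]
width: 86.9
grasp_force: 0.0
```

```bash
python3 - <<'E'
from cell import ctrl
import cv2,numpy as np
p,d=ctrl.grab_frame('wrist');q,d=ctrl.grab_frame('scene')
s=ctrl.observe();print(s['time'],s['width'],s['wrist_force'],s['tcp_pos'])
cv2.imwrite('pics/f.png',np.vstack([cv2.resize(p,(480,300)),cv2.resize(q[200:340,150:374],(480,300))]))
E
```

```text
7.875 86.82240445522613 [-0.09698342  0.19885383 -0.53805651] [535.62253622 353.17886361 267.17197922]
```

View pics/f.png

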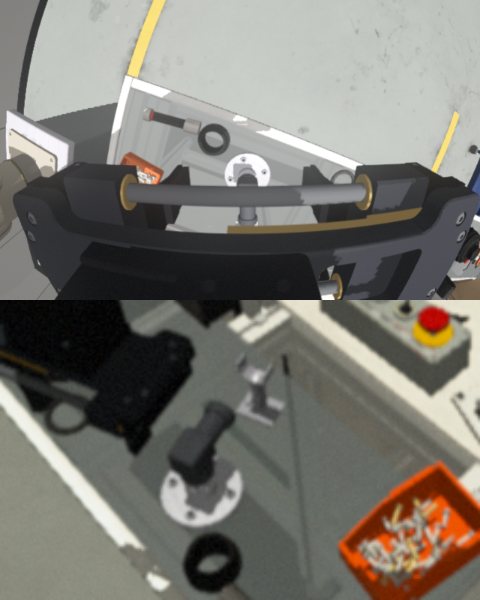

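The outlet now points toward the clip; its mouth is near scene pixel (250,253). I'll run one numeric check before handing in.

```bash
python3 - <<'E'
from cell import ctrl
import cv2,numpy as np;from h import *
c=ctrl.get_calibration('scene');q,d=ctrl.grab_frame('scene');X=cloud(c,d)
g=X[235:310,215:265].reshape(-1,3);r=np.hypot(g[:,0]-573,g[:,1]-260.5)
g=g[(g[:,2]>80)&(g[:,2]<106)&(r<85)]
rc=cv2.minAreaRect(g[:,:2].astype(np.float32));r=np.hypot(g[:,0]-573,g[:,1]-260.5);f=g[np.argsort(-r)[:60]].mean(0)
print(len(g),rc,'far end dir',np.degrees(np.arctan2(f[1]-260.5,f[0]-573)),f)
E
```

```text
509 ((581.269287109375, 239.85293579101562), (35.016082763671875, 83.51832580566406), 19.77466583251953) far end dir -72.99466386505385 [590.10632733 204.56635641  91.40751911]
```

The rectangle fit puts the outlet at about −70.2° and the clip lies at −69.6°, so they agree within a degree. Handing in.

```bash
python3 -c "
from cell import ctrl
print(ctrl.job_done())"
```

```text
the job is handed in; nothing more can be done
None
```

I screwed the elbow on clockwise by about 0.68 rad; its outlet measured within about 1° of the clip's direction, the gripper let go and moved clear, the tee was left alone, and the job was handed in at about 8 s (no verdict was returned).

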